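Set out the pH calibration row

ROBOT

A 6-joint arm with a two-finger parallel gripper is mounted at the origin on a cart in front of the work surface, level with it; the furniture and walls round the work are solid. World frame = base frame: x ahead of the robot, y to its left, z up, the work surface at z = 0. Lengths are in mm, angles in rad, forces in N, time in s.
With the tool pointing down it reaches from about 300 to 875 mm from the base axis. Payload 6.4 kg.
Tool frame: the origin (TCP) lies at the very end of the fingers, on their centre line; the grasp point (between the pads) lies 19 mm behind it; z points along the fingers, y is the line along which they close (so a half turn about z gives the same grasp; the last joint's range is limited). The gripper opens to 88 mm and grips with 3 to 60 N. Pads are 18 mm wide; open, the fingers measure 123 mm over their backs; the gripper's body (75 mm by 187 mm) begins 45 mm behind the grasp point.
Start: joints at [0.944, 0.181, 1.607, -0, 1.354, -0.206], TCP at [234.873, 524.858, 238.714] pointing down, gripper open.
Joint ranges: [-2.99, 2.99], [-0.89, 2.07], [0.3, 2.58], [-1.14, 4.28], [0, 2.63], [-3.12, 3.12]. Speed limits (rad/s): [2.57, 2.57, 3.01, 3.14, 3.14, 3.14].

INTERFACE

Orientations are given as a rotation vector (axis times angle).
In Python, from station import env, cams gives the robot as it stands. The module is installed in compiled form; this text tells all that it offers.
- The arm moves only by the shell command python3 -m creep 'ROWS' [FORCE]. ROWS is JSON, a list of rows, each a list of 3 entries, a list of its own where there are three numbers: the turn, a rotation vector about the tool's x, y, z normalised to -1 to 1, where 1 is 90 degrees, then the shift along the tool's x, y, z normalised to -1 to 1, where 1 is 0.2 m, then the closure, from 0 (fully open) to 1 (shut). A call has 1 to 8 rows; each row is the pose to reach, as a shift and turn from the pose commanded when the call began, along the tool's axes at that moment; what a row does not reach only later rows make up. A row lasts 1/12 s, in which the tool goes at most 41.7 mm and 7.16 degrees, less where a joint would pass 70% of its speed; a pose out of reach is approached as far as the arm can. A call with a number of a shift or a turn outside -1 to 1 is refused whole. A call with a gripper value outside its range is refused whole. The fingers move at their own pace and stop on an object; FORCE is the grip in N (left out, the last holds). Time passes only in rows, so rows that repeat a pose let the fingers close. It gives the time, the measured TCP pose, the force, the opening and the grip force at its end, in the units of the state.
- env.get_obs(): the state, without advancing time (a new reading comes with each control period).
- cams.get_image(name): name is "scene" or "top" or "wrist"; returns the picture (400x640x3 uint8, red, green, blue); there is no depth.
- cams.calibration(name): a dict with "fx", "fy", "cx", "cy" (pixels), "R" (3x3) and "t" (3): a world point X has camera coordinates R X + t. Camera axes: x right, y down, z forward; pixel columns grow to the right and rows downward; lengths in mm; the calibration is good to about 2 mm. A picture is of the moment at which its call begins: read the wrist's pose just before it. calibration takes no time and is no camera call; for the wrist camera it gives the pose at the moment of the call.
- env.finish_job(): hands the job in; it is judged then, once.
The state is a dict: "time_s": time; "qpos": joint angles; "dq": joint speeds; "joint_efforts": joint torques, N m; "tool_pos": TCP position; "tool_rot": TCP orientation; "ft_force": force on the tool from outside, world axes, zero at the start; "wrist_torque": the same for the moment, N m; "gripper_width": opening from 0.0 (shut) to 1.0 (fully open); "finger_force": force on a finger pad.
Only numpy, scipy, OpenCV 4.12 (cv2) and the standard library are available. Lean on these libraries where they do the work, as an engineer would, in place of code of your own. Each camera call takes 0.05 s, during which the arm holds its last target. There are 200 camera calls.

TASK

Set out the pH calibration row: stand the green-capped buffer bottle on the middle one of the three yellow coasters, the red-capped buffer bottle on the end coaster next to the timer, and the blue-capped one on the coaster at the other end. Behind the green bottle, stand the white tub on the black coaster and set the red-lidded sample cup on top of the tub. Centre each thing on what it stands on, keep them all upright, and do not shift the timer.

Things in the scene. Friction and masses are not known exactly. Their poses are not given: they have to be found in the camera images.
- red_buffer_center (a point): white plastic bottle with a red screw cap and a red-banded label, round, upright, 42 mm diameter (the cap 27 mm), 80 mm high, straight-sided up to about 55 mm, about 65 g; this point is its centre, 40 mm above its underside; z is its upright axis
- green_buffer_center (a point): white plastic bottle with a green screw cap and a green-banded label, round, upright, 42 mm diameter (the cap 27 mm), 80 mm high, straight-sided up to about 55 mm, about 65 g; this point is its centre, 40 mm above its underside; z is its upright axis
- blue_buffer_center (a point): white plastic bottle with a blue screw cap and a blue-banded label, round, upright, 42 mm diameter (the cap 27 mm), 80 mm high, straight-sided up to about 55 mm, about 65 g; this point is its centre, 40 mm above its underside; z is its upright axis
- tub_center (a point): low white screw-lidded tub, round, 52 mm diameter, 50 mm high, flat top, about 90 g; this point is its centre, 25 mm above its underside; z is its upright axis
- cup_center (a point): sample cup with a wide red lid, round, 51 mm body diameter, lid 56 mm diameter (top 12 mm), 60 mm high, flat underside, about 70 g; this point is its centre, 30 mm above its underside; z is its upright axis
- coaster_mid: round yellow flat coaster, fixed, 66 mm diameter, 4 mm thick; origin at the centre of its underside (surface at z 0, its top at z 0.004); the middle one of the row of three yellow coasters, whose neighbours stand about 100 mm to either side. x points about away from the robot, y along the row
- coaster_end_1: round yellow flat coaster, fixed, 66 mm diameter, 4 mm thick; origin at the centre of its underside (surface at z 0, its top at z 0.004); one end of the row (left or right, it changes)
- coaster_end_2: round yellow flat coaster, fixed, 66 mm diameter, 4 mm thick; origin at the centre of its underside (surface at z 0, its top at z 0.004); the other end of the row
- coaster_back: round black flat coaster, fixed, 76 mm diameter, 4 mm thick, about 90 mm behind the middle yellow coaster (farther from the robot); origin at the centre of its underside (its top at z 0.004)
- timer: small white countdown timer with a grey display, 34 mm deep x 62 mm wide x 40 mm high, loose, standing beyond the left or the right end of the row of yellow coasters, about 95 mm from the nearest coaster's centre; a small glass beaker stands beyond the other end. Origin at the centre of its underside
Mind the look-alikes: they are no part of the job. Leave any pink look-alike of the part that bears red_buffer_center alone. What is shaped like the part that bears tub_center but orange or pink is not meant.

How it is judged (in metres and radians):
At the end, for the whole second after the job is handed in: Green bottle on the middle yellow coaster, red on the yellow one next to the timer, blue on the other end one, tub on the black one, cup on the tub; each centred within 12 mm on what it stands on, upright within 0.1 rad, at its standing height, at rest (horizontal distance between green_buffer_center and coaster_mid below 0.012 m and ((horizontal distance between red_buffer_center and coaster_end_1 below 0.012 m and horizontal distance between coaster_end_1 and timer below 0.15 m and horizontal distance between blue_buffer_center and coaster_end_2 below 0.012 m) or (horizontal distance between red_buffer_center and coaster_end_2 below 0.012 m and horizontal distance between coaster_end_2 and timer below 0.15 m and horizontal distance between blue_buffer_center and coaster_end_1 below 0.012 m)) and horizontal distance between tub_center and coaster_back below 0.012 m and horizontal distance between cup_center and tub_center below 0.012 m and height (world z) of red_buffer_center between 0.0415 and 0.049 m and height (world z) of green_buffer_center between 0.0415 and 0.049 m and height (world z) of blue_buffer_center between 0.0415 and 0.049 m and height (world z) of tub_center between 0.0265 and 0.034 m and height (world z) of cup_center between 0.0815 and 0.089 m and angle between each of red_buffer_center, green_buffer_center, blue_buffer_center, tub_center, cup_center's own z axis and vertical below 0.1 rad and linear speed of each of red_buffer, green_buffer, blue_buffer, tub, cup below 0.02 m/s); the robot touches nothing.
It fails at once if the timer is shifted by more than 20 mm (distance of timer from where it was at the start of the episode above 0.02 m).
It fails at once if a bottle, the tub or the cup is tipped over by more than 0.7 rad (angle between any of red_buffer_center, green_buffer_center, blue_buffer_center, tub_center, cup_center's own z axis and vertical above 0.7 rad).
It also fails if it takes over 112 s, if anything falls off the work surface, if the arm or the gripper's body presses on something with over 40 N, if the wrist force passes 120 N, or if a joint passes its speed limit or range.

## Working session

There is one attempt and no reset: what is moved stays moved. The work goes in short steps, Python scripts to look and compute and a shell command to move; the robot and the scene stay as the last step left them, time stands still between calls to the robot, and variables do not carry over. Pictures are saved under pics/ and viewed, at most 14 in all, crops included, and the job is handed in when it is done.

```bash
mkdir -p pics; python3 - <<'E'
from station import env,cams
import cv2
o=env.get_obs();print(o)
for n in("scene","top"):
    cv2.imwrite(f"pics/{n}0.png",cams.get_image(n)[:,:,::-1]);c=cams.calibration(n);print(n,c)
E
```

```text
{'time_s': 0.0, 'qpos': array([ 9.43696393e-01,  1.81510284e-01,  1.60796677e+00, -9.50516381e-06,
        1.35380853e+00, -2.06317201e-01]), 'dq': array([-3.68649820e-04,  1.77675154e-04, -8.00339655e-04, -5.50116041e-06,
       -1.51397891e-03, -2.43716678e-03]), 'joint_efforts': array([-7.65591194e-04, -4.33862686e+01, -3.41853476e+01,  7.02296128e-02,
        3.84992163e-02, -1.41601477e-04]), 'tool_pos': array([234.55696176, 524.41392875, 237.84736446]), 'tool_rot': array([-6.55953858e-01, -3.07165613e+00,  2.43707026e-03]), 'ft_force': array([0.32714181, 0.03409814, 0.23691359]), 'wrist_torque': array([ 0.01191245,  0.00055938, -0.03892656]), 'finger_force': 0.0, 'gripper_width': 0.9975461836379762}
scene {'fx': 519.7200148289887, 'fy': 519.7200148289887, 'cx': 326.7377266449931, 'cy': 195.1945051239096, 'R': array([[ 0.57113239, -0.82063072, -0.01931373],
       [-0.33515396, -0.211649  , -0.91808307],
       [ 0.74931943,  0.53082005, -0.39591724]]), 't': array([-271.81813428,  224.93531271,  957.06811462])}
top {'fx': 451.28396530089736, 'fy': 451.28396530089736, 'cx': 318.8621369601424, 'cy': 191.87084614029158, 'R': array([[ 0.00263696, -0.99996064,  0.00847157],
       [-0.9821503 , -0.00418314, -0.1880513 ],
       [ 0.18807934, -0.00782447, -0.98212267]]), 't': array([1.01880890e+00, 5.00455355e+02, 1.22489690e+03])}
```

View pics/top0.png

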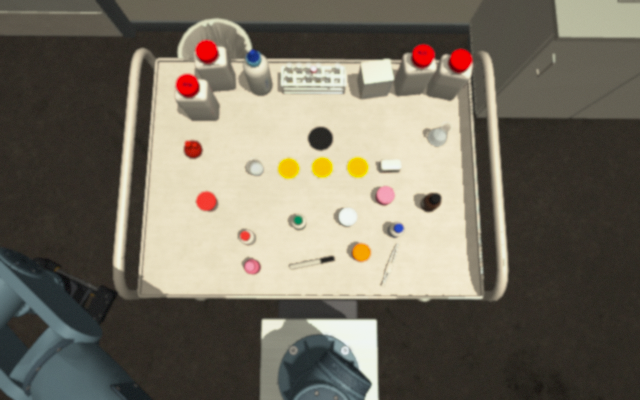

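View pics/scene0.png

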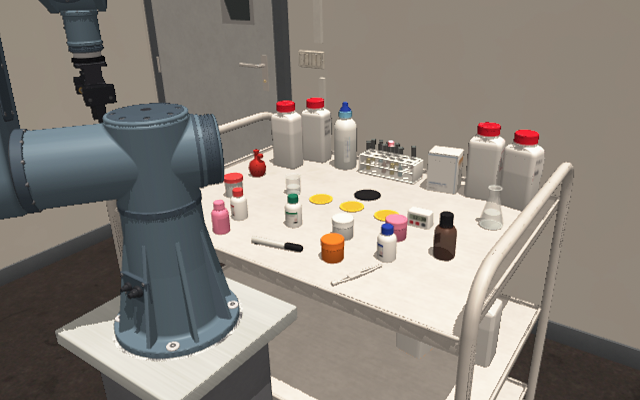

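Top view: timer at (390,166), right of the yellow coasters (288,168), (322,168), (357,167); beaker at (256,168). The black coaster is at (320,138).

Candidates:
- **Red bottle:** red cap (246,237) or pink (251,267). The first has the red cap and white body, so it fits.
- **Tub:** white (347,216), orange (361,253) or pink (385,195). White fits.
- **Cup:** red lid (206,201). The red flask at (193,149) isn't it.
- **Green and blue bottles:** green (298,221), blue (397,229).

Next I'll triangulate the positions and make one enlarged crop to confirm.

```bash
cat > h.py <<'E'
import numpy as np,cv2
from station import env,cams
HSV={'red':[((0,150,90),(8,255,255)),((172,150,90),(180,255,255))],'green':[((65,90,30),(95,255,255))],
'blue':[((108,120,60),(128,255,255))],'yellow':[((20,150,120),(32,255,255))],'black':[((0,0,0),(180,120,60))],'white':[((0,0,195),(180,30,255))]}
def blobs(img,col,lo=15,hi=1e9):
    h=cv2.cvtColor(img,cv2.COLOR_RGB2HSV)
    m=sum(cv2.inRange(h,np.array(a),np.array(b)) for a,b in HSV[col])
    n,_,s,c=cv2.connectedComponentsWithStats(m)
    return [(c[i].round(1),s[i]) for i in range(1,n) if lo<=s[i,4]<=hi]
def near(img,col,uv,lo=15,hi=1e9):
    b=blobs(img,col,lo,hi); return min(b,key=lambda t:np.hypot(*(t[0]-uv))) if b else None
def ray(c,uv):
    d=c['R'].T@np.array([(uv[0]-c['cx'])/c['fx'],(uv[1]-c['cy'])/c['fy'],1]); return -c['R'].T@c['t'],d/np.linalg.norm(d)
def plane(c,uv,z):
    o,d=ray(c,uv); return o+d*(z-o[2])/d[2]
def tri(c1,u1,c2,u2):
    A=np.zeros((3,3));b=np.zeros(3)
    R=[ray(c1,u1),ray(c2,u2)]
    for o,d in R:
        P=np.eye(3)-np.outer(d,d);A+=P;b+=P@o
    x=np.linalg.solve(A,b);return x,np.linalg.norm((np.eye(3)-np.outer(R[0][1],R[0][1]))@(x-R[0][0]))*2
E
python3 - <<'E'
from h import *
T=cv2.imread('pics/top0.png')[:,:,::-1].copy();S=cv2.imread('pics/scene0.png')[:,:,::-1].copy()
ct,cs=cams.calibration('top'),cams.calibration('scene')
for n,col,u,v,z in[('red','red',(246,237),(237,193),75),('green','green',(298,221),(293,201),75),('blue','blue',(397,229),(387,230),75),('cup','red',(206,201),(233,178),55),
 ('y1','yellow',(288,168),(320,199),4),('y2','yellow',(322,168),(352,206),4),('y3','yellow',(357,167),(386,215),4),('bk','black',(320,138),(367,194),4),('tub','white',(347,216),(343,220),50),('timer','white',(390,166),(420,217),40)]:
    a,b=near(T,col,u),near(S,col,v)
    if a is None or b is None: print(n,a,b);continue
    x,e=tri(ct,a[0],cs,b[0]);print(n,a[0],a[1][2:],b[0],b[1][2:],'tri',x.round(),round(e,1),'plane',plane(ct,a[0],z).round())
cv2.imwrite('pics/crop.png',cv2.resize(T[125:285,180:420,::-1],None,fx=3.3,fy=3.3,interpolation=cv2.INTER_CUBIC))
E
```

```text
red [244.6 235.4] [10  8 59] [237.4 191.7] [10  9 80] tri [375. 204.  71.] 0.1 plane [375. 203.  75.]
green [297.6 219.7] [ 8  8 53] [292.5 198. ] [10  9 86] tri [418.  61.  71.] 0.2 plane [418.  61.  75.]
blue [398.2 227.8] [ 9  8 53] [387.  228.9] [ 11  12 114] tri [ 397. -214.   71.] 0.1 plane [ 397. -213.   75.]
cup [206.1 200.7] [ 19  18 283] [232.8 177.5] [ 19  10 164] tri [473. 317.  53.] 0.5 plane [473. 317.  55.]
y1 [288.1 168.2] [ 21  21 348] [320.4 198.7] [ 23  10 175] tri [580.  94.   1.] 0.4 plane [579.  93.   4.]
y2 [321.9 167.2] [ 21  21 347] [351.4 206.3] [ 24  10 192] tri [583.  -6.   1.] 0.7 plane [583.  -6.   4.]
y3 [357.3 167. ] [ 21  21 348] [383.2 214.1] [ 24  11 137] tri [ 581. -108.    6.] 7.3 plane [ 584. -111.    4.]
bk [320.1 138.2] [ 21  21 352] [367.1 194.6] [ 25  10 209] tri [673.  -1.   1.] 0.3 plane [672.  -1.   4.]
tub [347.9 216.1] [ 19  19 285] [362.1 238.7] [  320   189 24976] tri [451. -98. -14.] 36.9 plane [432. -78.  50.]
timer [391.3 164. ] [ 21  11 202] [399.7 178.7] [26  7 59] tri [ 552. -177.  131.] 29.4 plane [ 584. -205.   40.]
```

View pics/crop.png

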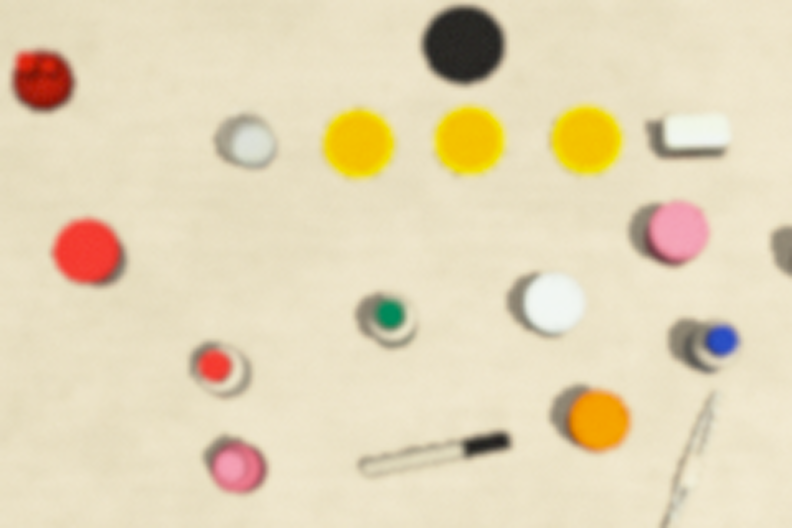

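The crop confirms it: red cap on a white body at crop (215,366), pink bottle (237,466), white tub (553,303), orange (598,420), pink tub (678,231), red-lidded cup (87,251). The timer is on the right, so red goes on the right coaster at about (584,-111). I'll keep the current yaw, because its diagonal clears the brown bottle.

```bash
cat >> h.py <<'E'
from scipy.spatial.transform import Rotation as Ro
def go(x,y,z):
    o=env.get_obs();R=Ro.from_rotvec(o['tool_rot']);s=R.inv().apply(np.array([x,y,z])-o['tool_pos'])
    print('to',(x,y,z),'shift',(s/200).round(3),'len',round(np.linalg.norm(s)),'from',o['tool_pos'].round(1),'yaw',np.degrees(np.arctan2(*R.as_matrix()[:2,1][::-1])).round(1),'t',round(o['time_s'],2))
E
python3 -c "
from h import *
go(333,223,238);go(432,-78,238);go(390,-78,220)"
```

```text
to (333, 223, 238) shift [-1.065e+00 -1.175e+00  1.000e-03] len 317 from [234.6 524.5 237.9] yaw 65.9 t 0.1
to (432, -78, 238) shift [-2.131 -2.346  0.003] len 634 from [234.6 524.5 237.9] yaw 65.9 t 0.1
to (390, -78, 220) shift [-1.94  -2.432  0.093] len 622 from [234.6 524.5 237.9] yaw 65.9 t 0.1
```

```bash
python3 -m creep '[[[0,0,0],[-0.97,-1,0],0],[[0,0,0],[-0.97,-1,0],0],[[0,0,0],[-0.97,-1,0],0],[[0,0,0],[-0.97,-1,0],0],[[0,0,0],[-0.97,-1,0],0],[[0,0,0],[-0.97,-1,0],0],[[0,0,0],[-0.97,-1,0],0],[[0,0,0],[-0.97,-1,0],0]]' 25
python3 -m creep '[[[0,0,0],[-0.97,-1,0],0],[[0,0,0],[-0.97,-1,0],0],[[0,0,0],[-0.97,-1,0],0],[[0,0,0],[-0.97,-1,0],0],[[0,0,0],[-0.97,-1,0],0],[[0,0,0],[-0.97,-1,0],0],[[0,0,0],[-0.97,-1,0],0],[[0,0,0],[-0.97,-1,0],0]]'
python3 - <<'E'
from h import *
c=cams.calibration('wrist');im=cams.get_image('wrist');cv2.imwrite('pics/w1.png',im[:,:,::-1])
np.set_printoptions(precision=3,suppress=True);print(c)
for n,X in dict(tub=(432,-78,50),y3=(584,-111,4),blue=(397,-214,80),g=(418,61,80),y2=(583,-6,4)).items():
    p=c['R']@np.array(X)+c['t'];print(n,c['fx']*p[0]/p[2]+c['cx'],c['fy']*p[1]/p[2]+c['cy'])
go(432,-78,150)
E
```

```text
time_s: 0.77
tool_pos: [331.5, 259.1, 238.5]
tool_rot: [0.663, 3.07, -0.003]
ft_force: [0.6, 0.7, 0.2]
gripper_width: 0.998
finger_force: 0.0
time_s: 1.43
tool_pos: [427.1, -2.7, 238.8]
tool_rot: [0.663, 3.07, -0.002]
ft_force: [-0.5, -0.1, -0.9]
gripper_width: 1.002
finger_force: 0.0
{'fx': 289.70870255369914, 'fy': 289.70870255369914, 'cx': 319.83474390188974, 'cy': 202.8645338169207, 'R': array([[ 0.413,  0.911, -0.002],
       [ 0.867, -0.393,  0.308],
       [ 0.28 , -0.129, -0.951]]), 't': array([-174.121, -413.8  ,  270.608])}
tub 265.19119783271424 208.26771991838078
y3 297.713766421929 292.23681383757145
blue 141.4375182609312 236.69845287640487
g 371.35467510627905 154.32727555208464
y2 361.0471335438347 266.78575113470805
to (432, -78, 150) shift [-0.187 -0.341  0.442] len 118 from [426.1  -0.4 238.4] yaw 65.6 t 1.48
```

View pics/w1.png

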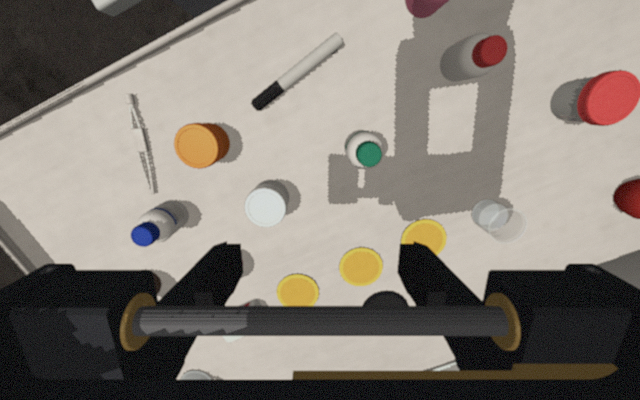

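The wrist view matches the predictions: white tub (265,204), blue (146,234), green (369,153), red (490,51), cup (610,97), yellow coasters (298,291), (361,266), (424,238). I'll triangulate these against the top view.

```bash
python3 - <<'E'
from h import *
T=cv2.imread('pics/top0.png')[:,:,::-1].copy();ct=cams.calibration('top')
cw=cams.calibration('wrist');W=cams.get_image('wrist');HSV['red'][0]=((0,150,90),(6,255,255))
for n,col,u,v,z in[('red','red',(246,237),(490,51),75),('green','green',(298,221),(369,153),75),('blue','blue',(397,229),(146,234),75),('cup','red',(206,201),(610,97),60),
 ('y1','yellow',(288,168),(424,238),4),('y2','yellow',(322,168),(361,266),4),('y3','yellow',(357,167),(298,291),4),('tub','white',(347,216),(265,204),50)]:
    HSV['white']=[((0,0,195),(180,30,255))];a=near(T,col,u,40);HSV['white']=[((75,0,150),(120,60,255))]; b=near(W,col,v,40)
    if a is None or b is None: print(n,a,b);continue
    x,e=tri(ct,a[0],cw,b[0]);print(n,a[0],b[0],b[1][2:],'tri',x.round(),round(e,1),'top',plane(ct,a[0],z).round(),'wr',plane(cw,b[0],z).round())
go(432,-78,130)
E
```

```text
red [244.6 235.4] [489.9  52.7] [ 27  30 619] tri [374. 203.  75.] 0.6 top [375. 203.  75.] wr [374. 203.  75.]
green [297.6 219.7] [366.7 155.8] [ 25  25 470] tri [420.  61.  59.] 1.2 top [418.  61.  75.] wr [417.  59.  75.]
blue [398.2 227.8] [143.3 235.5] [ 28  24 462] tri [ 397. -213.   73.] 0.4 top [ 397. -213.   75.] wr [ 396. -212.   75.]
cup [206.1 200.7] [605.9  99.8] [  61   53 2490] tri [472. 317.  53.] 1.1 top [472. 316.  60.] wr [469. 312.  60.]
y1 [288.1 168.2] [424.7 236.7] [ 43  31 755] tri [581.  97.  -7.] 6.4 top [579.  93.   4.] wr [574.  98.   4.]
y2 [321.9 167.2] [359.7 268.6] [  40   36 1044] tri [583.  -6.   5.] 0.3 top [583.  -6.   4.] wr [583.  -6.   4.]
y3 [357.3 167. ] [296.3 292.6] [ 40  30 896] tri [ 585. -112.   -0.] 0.7 top [ 584. -111.    4.] wr [ 582. -110.    4.]
tub [347.9 216.1] [264.8 202.9] [ 31  25 234] tri [433. -81.  20.] 5.1 top [432. -78.  50.] wr [424. -72.  50.]
to (432, -78, 130) shift [-0.192 -0.347  0.541] len 134 from [425.6   1.  238.3] yaw 65.7 t 1.53
```

```bash
python3 -m creep '[[[0,0,0],[-0.192,-0.347,0.3],0],[[0,0,0],[-0.192,-0.347,0.5],0],[[0,0,0],[-0.192,-0.347,0.541],0],[[0,0,0],[-0.192,-0.347,0.541],0],[[0,0,0],[-0.192,-0.347,0.541],0],[[0,0,0],[-0.192,-0.347,0.541],0]]'
python3 - <<'E'
from h import *
c=cams.calibration('wrist');im=cams.get_image('wrist');cv2.imwrite('pics/w2.png',im[:,:,::-1])
p=c['R']@np.array([432,-78,50])+c['t'];print(c['fx']*p[0]/p[2]+c['cx'],c['fy']*p[1]/p[2]+c['cy'])
go(432,-78,12)
E
```

```text
time_s: 2.03
tool_pos: [432.2, -76.3, 130.9]
tool_rot: [-0.655, -3.071, -0.001]
ft_force: [0.5, 0.1, 1.2]
gripper_width: 1.0
finger_force: 0.0
317.26259762494806 210.93280251744085
to (432, -78, 12) shift [ 0.003 -0.009  0.599] len 120 from [433.1 -76.6 131.9] yaw 66.0 t 2.08
```

View pics/w2.png

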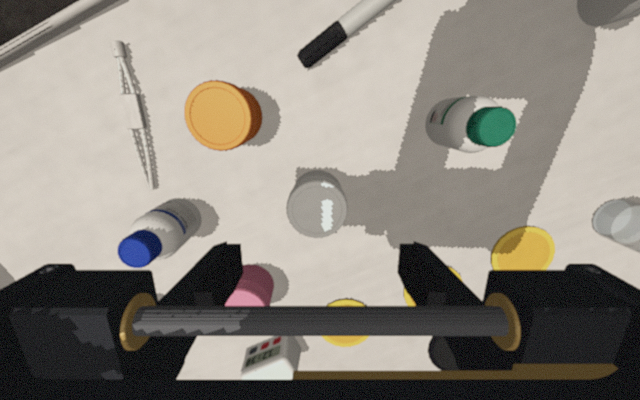

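Tub at (317,203–207) against a predicted (317,211), which is within about 3 mm. Going down to grip.

```bash
python3 -m creep '[[[0,0,0],[0.005,-0.005,0.2],0],[[0,0,0],[0.005,-0.005,0.4],0],[[0,0,0],[0.005,-0.005,0.54],0],[[0,0,0],[0.005,-0.005,0.6],0],[[0,0,0],[0.005,-0.005,0.6],0],[[0,0,0],[0.005,-0.005,0.6],1],[[0,0,0],[0.005,-0.005,0.6],1],[[0,0,0],[0.005,-0.005,0.6],1]]' 20
python3 -m creep '[[[0,0,0],[0,0,0],1],[[0,0,0],[0,0,0],1],[[0,0,0],[0,0,0],1],[[0,0,0],[0,0,0],1],[[0,0,0],[0,0,-0.1],1],[[0,0,0],[0,0,-0.2],1],[[0,0,0],[0,0,-0.3],1],[[0,0,0],[0,0,-0.3],1]]'
python3 -c "
from h import *
go(673,-1,74);go(673,-1,15)"
```

```text
time_s: 2.75
tool_pos: [432.9, -78.7, 12.6]
tool_rot: [0.654, 3.069, -0.002]
ft_force: [0.3, -1.3, -0.3]
gripper_width: 0.797
finger_force: 0.0
time_s: 3.42
tool_pos: [433.2, -79.3, 73.6]
tool_rot: [0.655, 3.067, -0.002]
ft_force: [1.2, -0.1, -1.1]
gripper_width: 0.572
finger_force: 20.0
to (673, -1, 74) shift [-0.934  0.847  0.003] len 252 from [433.2 -79.3  73.6] yaw 65.9 t 3.42
to (673, -1, 15) shift [-0.933  0.847  0.298] len 259 from [433.2 -79.3  73.6] yaw 65.9 t 3.42
```

```bash
python3 -m creep '[[[0,0,0],[-0.1,0.09,0],1],[[0,0,0],[-0.24,0.22,0],1],[[0,0,0],[-0.38,0.35,0],1],[[0,0,0],[-0.52,0.48,0],1],[[0,0,0],[-0.66,0.61,0],1],[[0,0,0],[-0.8,0.73,0],1],[[0,0,0],[-0.9,0.82,0],1],[[0,0,0],[-0.933,0.847,0],1]]'
python3 -m creep '[[[0,0,0],[0,0,0],1],[[0,0,0],[0,0,0.1],1],[[0,0,0],[0,0,0.18],1],[[0,0,0],[0,0,0.22],1],[[0,0,0],[0,0,0.22],1]]'
python3 -c "
from h import *
go(672.5,-1,18);
cv2.imwrite('pics/w3.png',cams.get_image('wrist')[:,:,::-1])"
```

```text
time_s: 4.08
tool_pos: [673.3, 1.4, 69.2]
tool_rot: [0.654, 3.071, 0.001]
ft_force: [-0.7, 0.1, -1.7]
gripper_width: 0.571
finger_force: 20.0
time_s: 4.5
tool_pos: [667.0, -0.0, 23.3]
tool_rot: [-0.656, -3.066, 0.001]
ft_force: [-0.9, 0.9, -2.1]
gripper_width: 0.569
finger_force: 20.0
to (672.5, -1, 18) shift [-0.027  0.007  0.026] len 8 from [667.   -0.   23.3] yaw 65.9 t 4.5
```

View pics/w3.png

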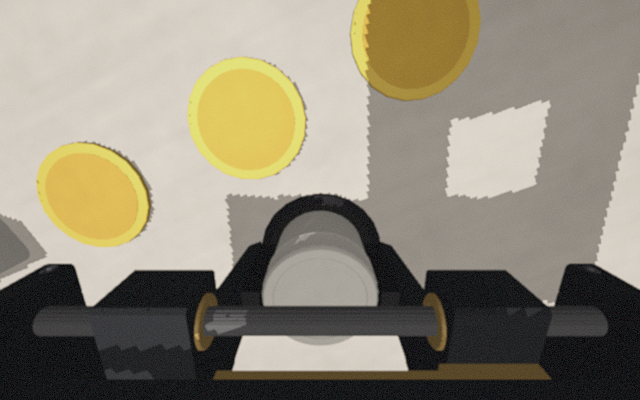

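The tub hangs over the black coaster (ring centred near (320,240)), about 5 mm short. I'll correct that, lower and release.

```bash
python3 -m creep '[[[0,0,0],[-0.027,0.005,0],1],[[0,0,0],[-0.027,0.005,0.01],1],[[0,0,0],[-0.027,0.005,0.027],1],[[0,0,0],[-0.027,0.005,0.027],1],[[0,0,0],[-0.027,0.005,0.027],1]]'
python3 -c "
from h import *
go(672.5,-1,17)"
```

```text
time_s: 4.97
tool_pos: [675.8, -1.2, 21.2]
tool_rot: [-0.656, -3.072, 0.0]
ft_force: [-0.4, 0.5, -0.8]
gripper_width: 0.562
finger_force: 20.0
to (672.5, -1, 17) shift [ 0.015 -0.006  0.021] len 5 from [675.8  -1.2  21.2] yaw 65.9 t 4.97
```

```bash
python3 -m creep '[[[0,0,0],[0,0,0],1],[[0,0,0],[0,0,0],1],[[0,0,0],[0,0,0],1]]'; python3 -m creep '[[[0,0,0],[0,0,0],1]]';python3 -m creep '[[[0,0,0],[0,0,0],1]]'
python3 -c "
from h import *
go(672.5,-1,17)
o=env.get_obs();print(o['joint_efforts'],o['qpos'],o['dq'])"
```

```text
time_s: 5.22
tool_pos: [675.9, -1.1, 21.3]
tool_rot: [0.656, 3.072, 0.0]
ft_force: [0.3, 0.2, -0.7]
gripper_width: 0.571
finger_force: 20.0
time_s: 5.3
tool_pos: [675.9, -1.1, 21.2]
tool_rot: [0.656, 3.072, 0.0]
ft_force: [-1.1, -0.2, -1.1]
gripper_width: 0.57
finger_force: 20.0
time_s: 5.38
tool_pos: [675.9, -1.1, 21.2]
tool_rot: [0.656, 3.072, -0.0]
ft_force: [0.1, 0.1, -0.8]
gripper_width: 0.566
finger_force: 20.0
to (672.5, -1, 17) shift [ 0.016 -0.006  0.021] len 5 from [675.9  -1.1  21.2] yaw 65.9 t 5.38
[ 2.80282591e-03 -5.95807564e+01 -2.87773669e+01  3.39518941e-03
  7.92794838e-02 -2.22024818e-05] [-1.76867256e-01  6.43135528e-01  1.45154090e+00 -1.91350325e-05
  1.04683117e+00 -1.32694550e+00] [-0.00061914  0.0009682  -0.00053823 -0.00056935 -0.00060177 -0.00114236]
```

```bash
python3 -m creep '[[[0,0,0],[0.016,-0.006,0.01],1],[[0,0,0],[0.016,-0.006,0.02],1],[[0,0,0],[0.016,-0.006,0.022],1],[[0,0,0],[0.016,-0.006,0.022],1],[[0,0,0],[0.016,-0.006,0.022],1]]'
python3 -c "
from h import *
go(672.5,-1,17)"
```

```text
time_s: 5.8
tool_pos: [672.4, -0.9, 16.6]
tool_rot: [-0.656, -3.072, 0.0]
ft_force: [0.3, 0.4, -1.1]
gripper_width: 0.569
finger_force: 20.0
to (672.5, -1, 17) shift [-0.001 -0.    -0.002] len 0 from [672.4  -0.9  16.6] yaw 65.9 t 5.8
```

```bash
python3 -m creep '[[[0,0,0],[0,0,0],0],[[0,0,0],[0,0,0],0],[[0,0,0],[0,0,0],0],[[0,0,0],[0,0,0],0],[[0,0,0],[0,0,-0.2],0],[[0,0,0],[0,0,-0.4],0],[[0,0,0],[0,0,-0.6],0],[[0,0,0],[0,0,-0.6],0]]'
python3 -m creep '[[[0,0,0],[0,0,0],0],[[0,0,0],[0,0,0],0],[[0,0,0],[0,0,0],0]]'
python3 - <<'E'
from h import *
c=cams.calibration('wrist');im=cams.get_image('wrist');cv2.imwrite('pics/w4.png',im[:,:,::-1])
for X in((672.5,-1,54),(672.5,-1,4)):
    p=c['R']@np.array(X)+c['t'];print(c['fx']*p[0]/p[2]+c['cx'],c['fy']*p[1]/p[2]+c['cy'])
go(473,317,137)
E
```

```text
time_s: 6.47
tool_pos: [677.9, -1.7, 146.9]
tool_rot: [0.653, 3.058, 0.001]
ft_force: [1.2, -1.3, 1.2]
gripper_width: 0.998
finger_force: 0.0
time_s: 6.72
tool_pos: [671.2, -0.8, 134.9]
tool_rot: [-0.656, -3.069, 0.0]
ft_force: [-0.3, 0.1, -1.0]
gripper_width: 0.998
finger_force: 0.0
319.70283540088934 211.9414202134907
319.790235545308 195.16979435993215
to (473, 317, 137) shift [ 1.553  1.045 -0.008] len 374 from [671.1  -0.8 134.5] yaw 65.9 t 6.77
```

View pics/w4.png

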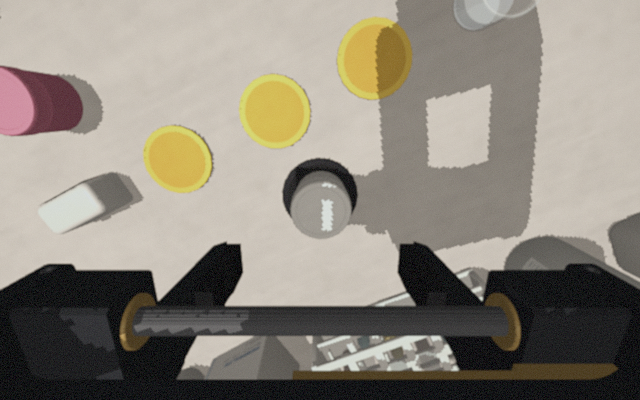

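The tub (320,205) sits inside the black coaster (319,194), and both match the prediction. Now the cup.

```bash
python3 -m creep '[[[0,0,0],[0.777,0.523,0],0],[[0,0,0],[0.777,0.523,0],0],[[0,0,0],[0.777,0.523,0],0],[[0,0,0],[0.777,0.523,0],0],[[0,0,0],[0.777,0.523,0],0],[[0,0,0],[0.777,0.523,0],0]]'
python3 -m creep '[[[0,0,0],[0.777,0.523,0],0],[[0,0,0],[0.777,0.523,0],0],[[0,0,0],[0.777,0.523,0],0],[[0,0,0],[0.777,0.523,0],0],[[0,0,0],[0.777,0.523,0],0],[[0,0,0],[0.777,0.523,0],0],[[0,0,0],[0.777,0.523,0],0],[[0,0,0],[0.777,0.523,0],0]]'
python3 - <<'E'
from h import *
go(473,317,10)
c=cams.calibration('wrist');im=cams.get_image('wrist')
b=near(im,'red',(320,220),300);print(b,plane(c,b[0],58))
p=c['R']@np.array([473,317,58])+c['t'];print(c['fx']*p[0]/p[2]+c['cx'],c['fy']*p[1]/p[2]+c['cy'])
E
```

```text
time_s: 7.27
tool_pos: [569.4, 161.8, 134.8]
tool_rot: [-0.648, -3.069, 0.0]
ft_force: [0.1, -0.4, -0.3]
gripper_width: 1.003
finger_force: 0.0
time_s: 7.93
tool_pos: [474.9, 315.8, 136.0]
tool_rot: [-0.657, -3.072, 0.002]
ft_force: [-0.1, -0.5, 0.3]
gripper_width: 0.996
finger_force: 0.0
to (473, 317, 10) shift [0.011 0.002 0.63 ] len 126 from [474.9 315.8 136. ] yaw 65.9 t 7.93
(array([319.6, 205.4]), array([ 287,  173,   66,   65, 3201], dtype=int32)) [470.17536232 318.15427519  58.        ]
319.7260120955236 208.93988415001155
```

```bash
python3 -m creep '[[[0,0,0],[0.016,0.002,0.2],0],[[0,0,0],[0.016,0.002,0.4],0],[[0,0,0],[0.016,0.002,0.56],0],[[0,0,0],[0.016,0.002,0.64],0],[[0,0,0],[0.016,0.002,0.64],0],[[0,0,0],[0.016,0.002,0.64],0],[[0,0,0],[0.016,0.002,0.64],1],[[0,0,0],[0.016,0.002,0.64],1]]' 20
python3 -m creep '[[[0,0,0],[0,0,0],1],[[0,0,0],[0,0,0],1],[[0,0,0],[0,0,0],1],[[0,0,0],[0,0,0],1],[[0,0,0],[0,0,0],1]]'
python3 -m creep '[[[0,0,0],[0,0,-0.1],1],[[0,0,0],[0,0,-0.2],1],[[0,0,0],[0,0,-0.35],1],[[0,0,0],[0,0,-0.5],1],[[0,0,0],[0,0,-0.6],1],[[0,0,0],[0,0,-0.6],1],[[0,0,0],[0,0,-0.6],1],[[0,0,0],[0,0,-0.6],1]]'
python3 -c "
from h import *
go(672.5,-1,120)"
```

```text
time_s: 8.65
tool_pos: [473.5, 318.8, 10.7]
tool_rot: [0.657, 3.069, 0.003]
ft_force: [0.7, 0.9, 0.5]
gripper_width: 0.875
finger_force: 0.0
time_s: 9.07
tool_pos: [472.0, 318.9, 9.6]
tool_rot: [0.656, 3.071, 0.001]
ft_force: [-1.1, -1.4, 7.0]
gripper_width: 0.626
finger_force: 20.0
time_s: 9.73
tool_pos: [470.5, 318.3, 127.4]
tool_rot: [-0.656, -3.071, 0.002]
ft_force: [-0.6, 0.4, -0.5]
gripper_width: 0.622
finger_force: 20.0
to (672.5, -1, 120) shift [-1.574 -1.045  0.036] len 378 from [470.5 318.3 127.4] yaw 65.9 t 9.73
```

```bash
python3 -m creep '[[[0,0,0],[-0.06,-0.04,0],1],[[0,0,0],[-0.16,-0.105,0],1],[[0,0,0],[-0.28,-0.185,0],1],[[0,0,0],[-0.4,-0.265,0],1],[[0,0,0],[-0.52,-0.345,0],1],[[0,0,0],[-0.63,-0.42,0],1],[[0,0,0],[-0.72,-0.48,0],1],[[0,0,0],[-0.787,-0.523,0],1]]'
python3 -m creep '[[[0,0,0],[-0.1,-0.065,0],1],[[0,0,0],[-0.22,-0.145,0],1],[[0,0,0],[-0.34,-0.225,0],1],[[0,0,0],[-0.46,-0.305,0],1],[[0,0,0],[-0.58,-0.385,0],1],[[0,0,0],[-0.69,-0.46,0],1],[[0,0,0],[-0.76,-0.505,0],1],[[0,0,0],[-0.787,-0.523,0],1]]'
python3 -m creep '[[[0,0,0],[0,0,0],1],[[0,0,0],[0,0,0],1],[[0,0,0],[0,0,0],1],[[0,0,0],[0,0,0],1]]'
python3 - <<'E'
from h import *
go(672.5,-1,66)
im=cams.get_image('scene')
cv2.imwrite('pics/s1.png',cv2.resize(im[60:260,250:500,::-1],None,fx=3,fy=3))
E
```

```text
time_s: 10.4
tool_pos: [572.0, 156.9, 126.3]
tool_rot: [-0.658, -3.068, 0.002]
ft_force: [-0.4, -0.1, -1.0]
gripper_width: 0.624
finger_force: 20.0
time_s: 11.07
tool_pos: [673.6, -3.1, 126.7]
tool_rot: [-0.659, -3.07, 0.001]
ft_force: [-0.3, -0.7, -0.9]
gripper_width: 0.629
finger_force: 20.0
time_s: 11.4
tool_pos: [672.6, 0.6, 128.4]
tool_rot: [-0.654, -3.072, -0.0]
ft_force: [0.5, -0.0, -0.5]
gripper_width: 0.625
finger_force: 20.0
to (672.5, -1, 66) shift [-0.003 -0.007  0.312] len 62 from [6.726e+02 6.000e-01 1.284e+02] yaw 66.0 t 11.4
```

View pics/s1.png

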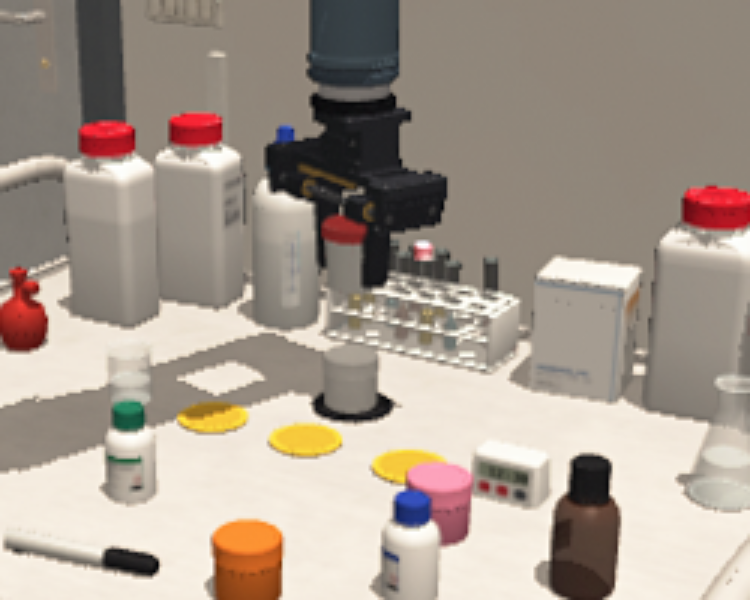

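The cup hangs upright at (345,260) directly above the tub (350,380), gripped at the lid. Lowering it.

```bash
python3 -m creep '[[[0,0,0],[-0.001,-0.007,0.1],1],[[0,0,0],[-0.001,-0.007,0.2],1],[[0,0,0],[-0.001,-0.007,0.27],1],[[0,0,0],[-0.001,-0.007,0.3],1],[[0,0,0],[-0.001,-0.007,0.312],1],[[0,0,0],[-0.001,-0.007,0.312],1],[[0,0,0],[-0.001,-0.007,0.312],1],[[0,0,0],[-0.001,-0.007,0.312],1]]'
python3 -m creep '[[[0,0,0],[0,0,0.005],1],[[0,0,0],[0,0,0.005],1]]'
python3 -m creep '[[[0,0,0],[0,0,0.005],1],[[0,0,0],[0,0,0.005],1]]'
```

```text
time_s: 12.12
tool_pos: [673.8, -2.4, 67.6]
tool_rot: [0.656, 3.07, 0.0]
ft_force: [0.8, -0.4, -0.7]
gripper_width: 0.623
finger_force: 20.0
time_s: 12.28
tool_pos: [673.4, -2.4, 66.0]
tool_rot: [0.656, 3.071, 0.0]
ft_force: [-0.3, 0.1, -0.4]
gripper_width: 0.623
finger_force: 20.0
time_s: 12.45
tool_pos: [673.0, -2.3, 64.4]
tool_rot: [0.656, 3.072, 0.0]
ft_force: [-0.5, 0.3, -1.4]
gripper_width: 0.623
finger_force: 20.0
```

```bash
python3 -m creep '[[[0,0,0],[0,0,0.005],1],[[0,0,0],[0,0,0.005],1],[[0,0,0],[0,0,0.005],1]]'
python3 -m creep '[[[0,0,0],[0,0,0.005],1],[[0,0,0],[0,0,0.005],1],[[0,0,0],[0,0,0.005],1]]'
```

```text
time_s: 12.7
tool_pos: [673.2, -2.3, 63.6]
tool_rot: [0.656, 3.072, -0.0]
ft_force: [-0.3, 1.0, 1.7]
gripper_width: 0.621
finger_force: 20.0
time_s: 12.95
tool_pos: [673.7, -2.5, 63.6]
tool_rot: [0.656, 3.071, -0.0]
ft_force: [-1.2, 0.2, 7.2]
gripper_width: 0.624
finger_force: 20.0
```

Contact at TCP z 63.6. Releasing and rising.

```bash
python3 -m creep '[[[0,0,0],[0,0,0],0.1],[[0,0,0],[0,0,0],0],[[0,0,0],[0,0,0],0],[[0,0,0],[0,0,0],0],[[0,0,0],[0,0,0],0],[[0,0,0],[0,0,-0.15],0],[[0,0,0],[0,0,-0.35],0],[[0,0,0],[0,0,-0.55],0]]'
python3 -m creep '[[[0,0,0],[0,0,-0.15],0],[[0,0,0],[0,0,-0.15],0],[[0,0,0],[0,0,-0.15],0],[[0,0,0],[0,0,-0.15],0]]'
python3 - <<'E'
from h import *
go(418,61,150)
for n in('scene','top'):
    im=cams.get_image(n);b=near(im,'red',(367,155) if n=='scene' else(321,125),30);print(n,b)
    c=cams.calibration(n)
    p=c['R']@np.array([672.5,-1,114])+c['t'];print(c['fx']*p[0]/p[2]+c['cx'],c['fy']*p[1]/p[2]+c['cy'])
    if n=='scene':cv2.imwrite('pics/s2.png',cv2.resize(im[60:260,250:500,::-1],None,fx=3,fy=3))
E
```

```text
time_s: 13.62
tool_pos: [671.6, -2.1, 171.7]
tool_rot: [-0.655, -3.068, 0.0]
ft_force: [1.0, -0.6, 1.5]
gripper_width: 1.0
finger_force: 0.0
time_s: 13.95
tool_pos: [672.4, -2.2, 201.3]
tool_rot: [-0.656, -3.071, 0.0]
ft_force: [1.2, -0.6, 0.3]
gripper_width: 0.999
finger_force: 0.0
to (418, 61, 150) shift [ 1.29  -0.231  0.258] len 267 from [672.4  -2.2 201.3] yaw 65.9 t 13.95
scene (array([367.9, 159. ]), array([358, 155,  20,   9, 156], dtype=int32))
367.45666542987897 156.6721135908588
top (array([422.6,  54.8]), array([412,  43,  24,  25, 452], dtype=int32))
320.59451569750064 125.79471569930884
```

View pics/s2.png

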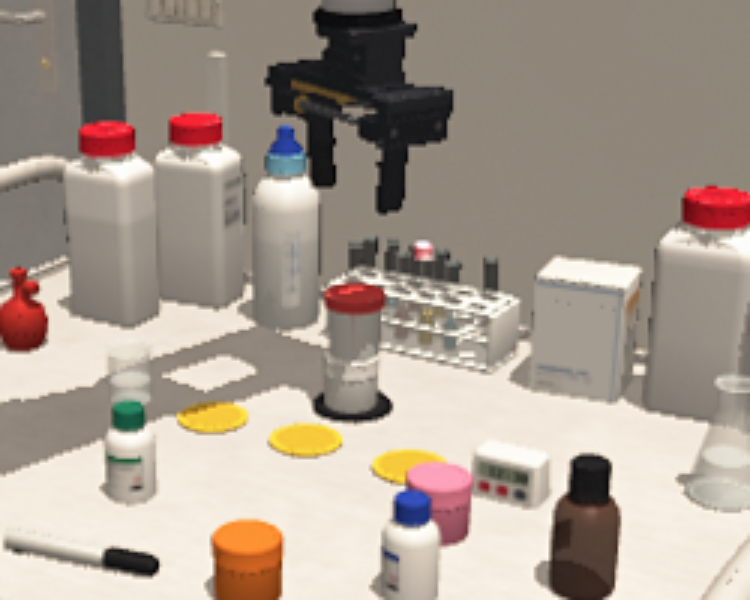

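The cup is stacked upright on the tub at (355,340), centred. Now the green bottle.

```bash
python3 -m creep '[[[0,0,0],[0.2,-0.03,0],0],[[0,0,0],[0.4,-0.07,0],0],[[0,0,0],[0.6,-0.11,0],0],[[0,0,0],[0.8,-0.15,0.1],0],[[0,0,0],[1,-0.18,0.2],0],[[0,0,0],[1,-0.18,0.258],0]]'
python3 -m creep '[[[0,0,0],[0.29,-0.051,0],0],[[0,0,0],[0.29,-0.051,0],0],[[0,0,0],[0.29,-0.051,0],0],[[0,0,0],[0.29,-0.051,0],0],[[0,0,0],[0.29,-0.051,0],0],[[0,0,0],[0.29,-0.051,0],0]]'
python3 - <<'E'
from h import *
go(418,60.5,26)
c=cams.calibration('wrist');im=cams.get_image('wrist')
b=near(im,'green',(320,215),100);print(b,plane(c,b[0],78))
E
```

```text
time_s: 14.55
tool_pos: [467.9, 48.6, 146.5]
tool_rot: [-0.652, -3.063, 0.0]
ft_force: [0.6, 1.2, -0.3]
gripper_width: 0.999
finger_force: 0.0
time_s: 15.05
tool_pos: [419.9, 60.5, 151.1]
tool_rot: [0.657, 3.071, 0.0]
ft_force: [-0.7, -0.3, 0.2]
gripper_width: 0.999
finger_force: 0.0
to (418, 60.5, 26) shift [ 0.009 -0.004  0.625] len 125 from [419.9  60.5 151.1] yaw 65.9 t 15.05
(array([316.5, 209. ]), array([301, 193,  31,  33, 821], dtype=int32)) [415.63177752  60.06374578  78.        ]
```

```bash
python3 -m creep '[[[0,0,0],[0.013,-0.003,0.2],0],[[0,0,0],[0.013,-0.003,0.4],0],[[0,0,0],[0.013,-0.003,0.56],0],[[0,0,0],[0.013,-0.003,0.63],0],[[0,0,0],[0.013,-0.003,0.63],0],[[0,0,0],[0.013,-0.003,0.63],0],[[0,0,0],[0.013,-0.003,0.63],1],[[0,0,0],[0.013,-0.003,0.63],1]]' 20
python3 -m creep '[[[0,0,0],[0,0,0],1],[[0,0,0],[0,0,0],1],[[0,0,0],[0,0,0],1],[[0,0,0],[0,0,0],1],[[0,0,0],[0,0,0],1],[[0,0,0],[0,0,0],1]]'
python3 -m creep '[[[0,0,0],[0,0,-0.05],1],[[0,0,0],[0,0,-0.12],1],[[0,0,0],[0,0,-0.2],1],[[0,0,0],[0,0,-0.25],1],[[0,0,0],[0,0,-0.25],1],[[0,0,0],[0,0,-0.25],1],[[0,0,0],[0,0,-0.25],1]]'
python3 -c "
from h import *
go(583,-6,75)"
```

```text
time_s: 15.77
tool_pos: [417.7, 61.2, 26.2]
tool_rot: [0.655, 3.069, 0.0]
ft_force: [0.2, -0.8, 0.9]
gripper_width: 0.87
finger_force: 0.0
time_s: 16.27
tool_pos: [416.1, 61.5, 24.9]
tool_rot: [0.656, 3.072, 0.0]
ft_force: [-0.6, 0.5, 2.6]
gripper_width: 0.464
finger_force: 20.0
time_s: 16.85
tool_pos: [415.4, 61.5, 74.1]
tool_rot: [-0.656, -3.071, 0.0]
ft_force: [-0.2, 0.4, -0.8]
gripper_width: 0.468
finger_force: 20.0
to (583, -6, 75) shift [-0.903  0.034 -0.006] len 181 from [415.4  61.5  74.1] yaw 65.9 t 16.85
```

```bash
python3 -m creep '[[[0,0,0],[-0.08,0,0],1],[[0,0,0],[-0.2,0.01,0],1],[[0,0,0],[-0.35,0.015,0],1],[[0,0,0],[-0.5,0.02,0],1],[[0,0,0],[-0.65,0.025,0],1],[[0,0,0],[-0.78,0.03,0],1],[[0,0,0],[-0.87,0.033,0],1],[[0,0,0],[-0.903,0.034,0],1]]'
python3 -m creep '[[[0,0,0],[0,0,0],1],[[0,0,0],[0,0,0],1],[[0,0,0],[0,0,0.07],1],[[0,0,0],[0,0,0.14],1],[[0,0,0],[0,0,0.19],1],[[0,0,0],[0,0,0.19],1],[[0,0,0],[0,0,0.19],1],[[0,0,0],[0,0,0.19],1]]'
python3 -c "
from h import *
go(583,-6,29.5)"
```

```text
time_s: 17.52
tool_pos: [585.2, -7.3, 73.4]
tool_rot: [-0.658, -3.072, 0.0]
ft_force: [-0.4, 0.2, 0.1]
gripper_width: 0.468
finger_force: 20.0
time_s: 18.18
tool_pos: [583.6, -5.9, 37.2]
tool_rot: [0.656, 3.072, -0.0]
ft_force: [-0.4, -0.6, -0.1]
gripper_width: 0.469
finger_force: 20.0
to (583, -6, 29.5) shift [ 0.002 -0.002  0.039] len 8 from [583.6  -5.9  37.2] yaw 65.9 t 18.18
```

```bash
python3 -m creep '[[[0,0,0],[0.002,-0.002,0.02],1],[[0,0,0],[0.002,-0.002,0.035],1],[[0,0,0],[0.002,-0.002,0.04],1],[[0,0,0],[0.002,-0.002,0.04],1],[[0,0,0],[0.002,-0.002,0.04],1]]'
python3 -m creep '[[[0,0,0],[0,0,0],0.25],[[0,0,0],[0,0,0],0.25],[[0,0,0],[0,0,0],0.25],[[0,0,0],[0,0,0],0.25],[[0,0,0],[0,0,-0.15],0.25],[[0,0,0],[0,0,-0.35],0.25],[[0,0,0],[0,0,-0.55],0.25],[[0,0,0],[0,0,-0.65],0.25]]'
python3 -m creep '[[[0,0,0],[0,0,0],0],[[0,0,0],[0,0,0],0],[[0,0,0],[0,0,0],0]]'
python3 - <<'E'
from h import *
go(374.5,203,150)
c=cams.calibration('wrist');im=cams.get_image('wrist')
b=near(im,'green',(320,215),100);print(b,plane(c,b[0],82))
E
```

```text
time_s: 18.6
tool_pos: [583.3, -6.4, 28.9]
tool_rot: [0.656, 3.072, -0.0]
ft_force: [0.4, 0.1, 0.8]
gripper_width: 0.465
finger_force: 20.0
time_s: 19.27
tool_pos: [585.2, -6.7, 163.7]
tool_rot: [0.655, 3.066, 0.0]
ft_force: [1.3, -0.6, 0.3]
gripper_width: 0.752
finger_force: 0.0
time_s: 19.52
tool_pos: [582.2, -6.1, 157.5]
tool_rot: [-0.656, -3.071, 0.0]
ft_force: [0.6, 0.4, -0.2]
gripper_width: 0.953
finger_force: 0.0
to (374.5, 203, 150) shift [1.375 0.53  0.04 ] len 295 from [582.2  -6.1 157.5] yaw 65.9 t 19.52
(array([320.3, 213.7]), array([305, 198,  31,  33, 791], dtype=int32)) [583.40621108  -5.78087669  82.        ]
```

Green is standing at (583,-6). Now red.

```bash
python3 -m creep '[[[0,0,0],[0.69,0.265,0],0],[[0,0,0],[0.69,0.265,0],0],[[0,0,0],[0.69,0.265,0],0],[[0,0,0],[0.69,0.265,0],0],[[0,0,0],[0.69,0.265,0],0]]'
python3 -m creep '[[[0,0,0],[0.685,0.265,0.04],0],[[0,0,0],[0.685,0.265,0.04],0],[[0,0,0],[0.685,0.265,0.04],0],[[0,0,0],[0.685,0.265,0.04],0],[[0,0,0],[0.685,0.265,0.04],0],[[0,0,0],[0.685,0.265,0.04],0],[[0,0,0],[0.685,0.265,0.04],0],[[0,0,0],[0.685,0.265,0.04],0]]'
python3 - <<'E'
from h import *
go(374.5,203,25)
c=cams.calibration('wrist');im=cams.get_image('wrist')
b=near(im,'red',(320,215),100);print(b,plane(c,b[0],78))
E
```

```text
time_s: 19.98
tool_pos: [473.8, 101.4, 156.1]
tool_rot: [-0.65, -3.067, 0.0]
ft_force: [0.5, 0.4, 0.1]
gripper_width: 0.998
finger_force: 0.0
time_s: 20.65
tool_pos: [376.4, 202.0, 150.5]
tool_rot: [-0.658, -3.072, 0.001]
ft_force: [0.9, 0.2, -0.6]
gripper_width: 1.004
finger_force: 0.0
to (374.5, 203, 25) shift [0.011 0.001 0.627] len 126 from [376.4 202.  150.5] yaw 65.8 t 20.65
(array([318.3, 208.4]), array([303, 192,  31,  34, 819], dtype=int32)) [371.96155537 203.09044824  78.        ]
```

```bash
python3 -m creep '[[[0,0,0],[0.014,0.001,0.2],0],[[0,0,0],[0.014,0.001,0.4],0],[[0,0,0],[0.014,0.001,0.56],0],[[0,0,0],[0.014,0.001,0.63],0],[[0,0,0],[0.014,0.001,0.63],0],[[0,0,0],[0.014,0.001,0.63],0],[[0,0,0],[0.014,0.001,0.63],1],[[0,0,0],[0.014,0.001,0.63],1]]' 20
python3 -m creep '[[[0,0,0],[0,0,0],1],[[0,0,0],[0,0,0],1],[[0,0,0],[0,0,0],1],[[0,0,0],[0,0,0],1],[[0,0,0],[0,0,0],1],[[0,0,0],[0,0,0],1]]'
python3 -m creep '[[[0,0,0],[0,0,-0.1],1],[[0,0,0],[0,0,-0.25],1],[[0,0,0],[0,0,-0.4],1],[[0,0,0],[0,0,-0.55],1],[[0,0,0],[0,0,-0.6],1],[[0,0,0],[0,0,-0.6],1],[[0,0,0],[0,0,-0.6],1]]'
python3 -c "
from h import *
go(583.5,-111,145)"
```

```text
time_s: 21.37
tool_pos: [374.6, 204.2, 26.2]
tool_rot: [0.656, 3.069, 0.002]
ft_force: [0.0, 0.8, 0.0]
gripper_width: 0.873
finger_force: 0.0
time_s: 21.87
tool_pos: [373.0, 204.2, 24.9]
tool_rot: [0.656, 3.072, 0.0]
ft_force: [-1.2, -0.1, 2.7]
gripper_width: 0.473
finger_force: 20.0
time_s: 22.45
tool_pos: [372.7, 204.1, 144.2]
tool_rot: [0.656, 3.072, 0.0]
ft_force: [-0.2, -0.9, -1.1]
gripper_width: 0.468
finger_force: 20.0
to (583.5, -111, 145) shift [-1.605 -1.007 -0.004] len 379 from [372.7 204.1 144.2] yaw 65.9 t 22.45
```

```bash
python3 -m creep '[[[0,0,0],[-0.08,-0.05,0],1],[[0,0,0],[-0.18,-0.113,0],1],[[0,0,0],[-0.3,-0.188,0],1],[[0,0,0],[-0.42,-0.263,0],1],[[0,0,0],[-0.54,-0.339,0],1],[[0,0,0],[-0.66,-0.414,0],1],[[0,0,0],[-0.75,-0.47,0],1],[[0,0,0],[-0.8,-0.502,0],1]]'
python3 -m creep '[[[0,0,0],[-0.1,-0.063,0],1],[[0,0,0],[-0.22,-0.138,0],1],[[0,0,0],[-0.34,-0.213,0],1],[[0,0,0],[-0.46,-0.289,0],1],[[0,0,0],[-0.58,-0.364,0],1],[[0,0,0],[-0.7,-0.44,0],1],[[0,0,0],[-0.78,-0.49,0],1],[[0,0,0],[-0.805,-0.505,0],1]]'
python3 -m creep '[[[0,0,0],[0,0,0],1],[[0,0,0],[0,0,0],1],[[0,0,0],[0,0,0.15],1],[[0,0,0],[0,0,0.3],1],[[0,0,0],[0,0,0.45],1],[[0,0,0],[0,0,0.52],1],[[0,0,0],[0,0,0.53],1],[[0,0,0],[0,0,0.53],1]]'
python3 -m creep '[[[0,0,0],[0,0,0],1],[[0,0,0],[0,0,0],1],[[0,0,0],[0,0,0],1]]'
python3 -c "
from h import *
go(583.5,-111,29)"
```

```text
time_s: 23.12
tool_pos: [477.6, 45.2, 142.2]
tool_rot: [-0.658, -3.068, 0.001]
ft_force: [0.4, -0.2, -1.2]
gripper_width: 0.466
finger_force: 20.0
time_s: 23.78
tool_pos: [583.8, -112.6, 142.5]
tool_rot: [-0.658, -3.069, -0.0]
ft_force: [0.4, -0.1, -1.2]
gripper_width: 0.47
finger_force: 20.0
time_s: 24.45
tool_pos: [582.1, -109.1, 37.6]
tool_rot: [-0.653, -3.07, -0.001]
ft_force: [-1.0, -0.5, 0.2]
gripper_width: 0.469
finger_force: 20.0
time_s: 24.7
tool_pos: [584.8, -111.0, 40.5]
tool_rot: [0.655, 3.07, -0.001]
ft_force: [0.4, 0.3, -0.0]
gripper_width: 0.471
finger_force: 20.0
to (583.5, -111, 29) shift [ 0.006 -0.002  0.057] len 12 from [ 584.8 -111.    40.5] yaw 65.9 t 24.7
```

```bash
python3 -m creep '[[[0,0,0],[0.006,-0.002,0.02],1],[[0,0,0],[0.006,-0.002,0.04],1],[[0,0,0],[0.006,-0.002,0.055],1],[[0,0,0],[0.006,-0.002,0.057],1],[[0,0,0],[0.006,-0.002,0.057],1],[[0,0,0],[0.006,-0.002,0.057],1]]'
python3 -c "
from h import *
go(583.5,-111,29)"
```

```text
time_s: 25.2
tool_pos: [582.7, -110.9, 28.4]
tool_rot: [0.656, 3.072, -0.0]
ft_force: [-3.7, 1.7, 9.3]
gripper_width: 0.469
finger_force: 20.0
to (583.5, -111, 29) shift [-0.004  0.001 -0.003] len 1 from [ 582.7 -110.9   28.4] yaw 65.9 t 25.2
```

Contact. I'll release with a limited opening because of the timer, then rise.

```bash
python3 -m creep '[[[0,0,0],[0,0,-0.003],0.27],[[0,0,0],[0,0,-0.003],0.27],[[0,0,0],[0,0,-0.003],0.27],[[0,0,0],[0,0,-0.003],0.27],[[0,0,0],[0,0,-0.15],0.27],[[0,0,0],[0,0,-0.35],0.27],[[0,0,0],[0,0,-0.55],0.27],[[0,0,0],[0,0,-0.65],0.27]]'
python3 -m creep '[[[0,0,0],[0,0,0],0],[[0,0,0],[0,0,0],0],[[0,0,0],[0,0,0],0]]'
python3 - <<'E'
from h import *
go(397,-213,155)
c=cams.calibration('wrist');im=cams.get_image('wrist')
b=near(im,'red',(320,215),100);print(b,plane(c,b[0],82))
E
```

```text
time_s: 25.87
tool_pos: [584.2, -111.5, 162.0]
tool_rot: [0.655, 3.067, -0.001]
ft_force: [1.2, -0.1, 0.6]
gripper_width: 0.735
finger_force: 0.0
time_s: 26.12
tool_pos: [581.5, -110.4, 155.9]
tool_rot: [-0.656, -3.07, -0.001]
ft_force: [0.4, 0.5, -1.5]
gripper_width: 0.93
finger_force: 0.0
to (397, -213, 155) shift [ 0.632 -0.845  0.006] len 211 from [ 581.5 -110.4  155.9] yaw 65.9 t 26.12
(array([319.7, 213.7]), array([305, 198,  31,  33, 770], dtype=int32)) [ 581.90310808 -110.20891455   82.        ]
```

```bash
python3 -m creep '[[[0,0,0],[0.632,-0.845,0],0],[[0,0,0],[0.632,-0.845,0],0],[[0,0,0],[0.632,-0.845,0],0],[[0,0,0],[0.632,-0.845,0],0],[[0,0,0],[0.632,-0.845,0],0],[[0,0,0],[0.632,-0.845,0],0],[[0,0,0],[0.632,-0.845,0],0],[[0,0,0],[0.632,-0.845,0],0]]'
python3 -m creep '[[[0,0,0],[0,0,0],0],[[0,0,0],[0,0,0],0]]'
python3 - <<'E'
from h import *
go(396.5,-213,25)
c=cams.calibration('wrist');im=cams.get_image('wrist');cv2.imwrite('pics/w5.png',im[:,:,::-1])
b=near(im,'blue',(320,215),100);print(b,plane(c,b[0],78))
E
```

```text
time_s: 26.83
tool_pos: [397.7, -213.1, 156.4]
tool_rot: [-0.658, -3.071, -0.002]
ft_force: [0.4, -0.2, -0.2]
gripper_width: 1.003
finger_force: 0.0
time_s: 27.0
tool_pos: [398.8, -212.6, 156.9]
tool_rot: [-0.653, -3.072, -0.001]
ft_force: [-0.4, 0.4, 0.4]
gripper_width: 1.005
finger_force: 0.0
to (396.5, -213, 25) shift [ 0.009 -0.007  0.66 ] len 132 from [ 398.8 -212.6  156.9] yaw 66.0 t 27.0
(array([316.3, 207.6]), array([302, 192,  30,  32, 780], dtype=int32)) [ 395.02950021 -213.51918836   78.        ]
```

View pics/w5.png

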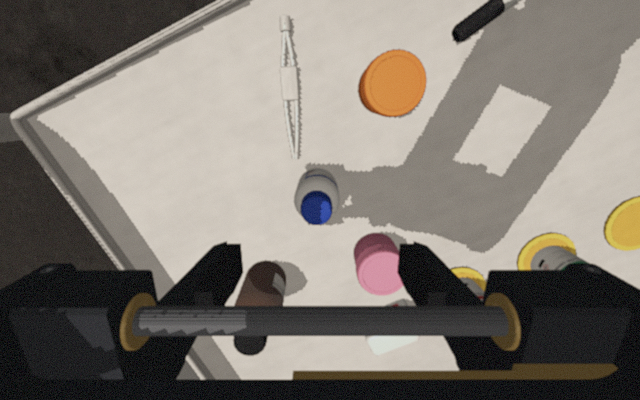

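The blue cap (316,207) is centred. The brown bottle (260,300) and pink tub (380,265) lie off the finger line. Gripping.

```bash
python3 -m creep '[[[0,0,0],[0.011,-0.007,0.2],0],[[0,0,0],[0.011,-0.007,0.4],0],[[0,0,0],[0.011,-0.007,0.56],0],[[0,0,0],[0.011,-0.007,0.64],0],[[0,0,0],[0.011,-0.007,0.66],0],[[0,0,0],[0.011,-0.007,0.66],0],[[0,0,0],[0.011,-0.007,0.66],1],[[0,0,0],[0.011,-0.007,0.66],1]]' 20
python3 -m creep '[[[0,0,0],[0,0,0],1],[[0,0,0],[0,0,0],1],[[0,0,0],[0,0,0],1],[[0,0,0],[0,0,0],1],[[0,0,0],[0,0,0],1],[[0,0,0],[0,0,0],1]]'
python3 -m creep '[[[0,0,0],[0,0,-0.1],1],[[0,0,0],[0,0,-0.25],1],[[0,0,0],[0,0,-0.4],1],[[0,0,0],[0,0,-0.55],1],[[0,0,0],[0,0,-0.7],1],[[0,0,0],[0,0,-0.7],1],[[0,0,0],[0,0,-0.7],1],[[0,0,0],[0,0,-0.7],1]]'
python3 -c "
from h import *
go(579.5,93.5,165)"
```

```text
time_s: 27.72
tool_pos: [396.7, -214.5, 26.7]
tool_rot: [0.655, 3.07, -0.002]
ft_force: [1.0, -0.2, 0.5]
gripper_width: 0.872
finger_force: 0.0
time_s: 28.22
tool_pos: [395.5, -213.9, 25.6]
tool_rot: [0.656, 3.072, -0.0]
ft_force: [-0.8, 0.1, 2.4]
gripper_width: 0.468
finger_force: 20.0
time_s: 28.88
tool_pos: [394.9, -213.3, 164.6]
tool_rot: [-0.656, -3.072, -0.001]
ft_force: [0.1, -0.2, -1.1]
gripper_width: 0.467
finger_force: 20.0
to (579.5, 93.5, 165) shift [-0.216  1.777 -0.002] len 358 from [ 394.9 -213.3  164.6] yaw 65.9 t 28.88
```

```bash
python3 -m creep '[[[0,0,0],[-0.01,0.09,0],1],[[0,0,0],[-0.025,0.2,0],1],[[0,0,0],[-0.04,0.33,0],1],[[0,0,0],[-0.056,0.46,0],1],[[0,0,0],[-0.072,0.59,0],1],[[0,0,0],[-0.087,0.72,0],1],[[0,0,0],[-0.1,0.82,0],1],[[0,0,0],[-0.108,0.888,0],1]]'
python3 -m creep '[[[0,0,0],[-0.013,0.11,0],1],[[0,0,0],[-0.029,0.24,0],1],[[0,0,0],[-0.045,0.37,0],1],[[0,0,0],[-0.06,0.5,0],1],[[0,0,0],[-0.077,0.63,0],1],[[0,0,0],[-0.092,0.76,0],1],[[0,0,0],[-0.104,0.855,0],1],[[0,0,0],[-0.108,0.889,0],1]]'
python3 -m creep '[[[0,0,0],[0,0,0],1],[[0,0,0],[0,0,0],1],[[0,0,0],[0,0,0.15],1],[[0,0,0],[0,0,0.3],1],[[0,0,0],[0,0,0.45],1],[[0,0,0],[0,0,0.58],1],[[0,0,0],[0,0,0.63],1],[[0,0,0],[0,0,0.63],1]]'
python3 -m creep '[[[0,0,0],[0,0,0],1],[[0,0,0],[0,0,0],1],[[0,0,0],[0,0,0],1],[[0,0,0],[0,0,0],1]]'
python3 -c "
from h import *
go(579.5,93.5,29.3)"
```

```text
time_s: 29.55
tool_pos: [487.0, -58.2, 163.0]
tool_rot: [-0.653, -3.069, -0.002]
ft_force: [0.0, -0.3, -0.4]
gripper_width: 0.466
finger_force: 20.0
time_s: 30.22
tool_pos: [579.5, 95.2, 162.7]
tool_rot: [-0.652, -3.069, -0.0]
ft_force: [-0.5, -0.7, -0.5]
gripper_width: 0.467
finger_force: 20.0
time_s: 30.88
tool_pos: [577.0, 91.9, 36.3]
tool_rot: [-0.657, -3.066, 0.002]
ft_force: [-0.0, -0.3, -0.8]
gripper_width: 0.465
finger_force: 20.0
time_s: 31.22
tool_pos: [581.3, 92.9, 41.1]
tool_rot: [0.655, 3.069, 0.001]
ft_force: [-0.0, 0.8, -0.4]
gripper_width: 0.468
finger_force: 20.0
to (579.5, 93.5, 29.3) shift [ 0.009 -0.001  0.059] len 12 from [581.3  92.9  41.1] yaw 65.9 t 31.22
```

```bash
python3 -m creep '[[[0,0,0],[0.007,-0.001,0.02],1],[[0,0,0],[0.007,-0.001,0.04],1],[[0,0,0],[0.007,-0.001,0.052],1],[[0,0,0],[0.007,-0.001,0.054],1],[[0,0,0],[0.007,-0.001,0.054],1],[[0,0,0],[0.007,-0.001,0.054],1],[[0,0,0],[0.007,-0.001,0.054],1]]'
```

```text
time_s: 31.8
tool_pos: [578.8, 93.5, 29.4]
tool_rot: [0.656, 3.072, -0.0]
ft_force: [-4.0, 0.3, 9.2]
gripper_width: 0.465
finger_force: 20.0
```

```bash
python3 -m creep '[[[0,0,0],[0,0,-0.003],0.27],[[0,0,0],[0,0,-0.003],0.27],[[0,0,0],[0,0,-0.003],0.27],[[0,0,0],[0,0,-0.003],0.27],[[0,0,0],[0,0,-0.15],0.27],[[0,0,0],[0,0,-0.35],0.27],[[0,0,0],[0,0,-0.55],0.27],[[0,0,0],[0,0,-0.7],0.27]]'
python3 -m creep '[[[0,0,0],[0.9,0.6,-0.1],0],[[0,0,0],[0.9,0.6,-0.1],0],[[0,0,0],[0.9,0.6,-0.1],0],[[0,0,0],[0.9,0.6,-0.1],0],[[0,0,0],[0.9,0.6,-0.1],0],[[0,0,0],[0.9,0.6,-0.1],0],[[0,0,0],[0.9,0.6,-0.1],0],[[0,0,0],[0.9,0.6,-0.1],0]]'
python3 - <<'E'
from h import *
t=cams.get_image('top');s=cams.get_image('scene');ct,cs=cams.calibration('top'),cams.calibration('scene')
for n,col,X in[('red','red',(583.5,-111,79)),('green','green',(583,-6,79)),('blue','blue',(579.5,93.5,79)),('cup','red',(672.5,-1,114)),('timer','white',(584,-205,40))]:
    r=[]
    for c,im in((ct,t),(cs,s)):
        p=c['R']@np.array(X)+c['t'];r.append(near(im,col,(c['fx']*p[0]/p[2]+c['cx'],c['fy']*p[1]/p[2]+c['cy']),15)[0])
    print(n,r,'tri',tri(ct,r[0],cs,r[1])[0].round(),'plane',plane(ct,r[0],X[2]).round())
h=cv2.resize(t[110:210,230:430,::-1],None,fx=3.5,fy=3.5);g=cv2.resize(s[130:250,270:470,::-1],None,fx=2,fy=2)
g=cv2.copyMakeBorder(g,0,0,0,300,cv2.BORDER_CONSTANT);cv2.imwrite('pics/f.png',np.vstack([h,g]))
E
```

```text
time_s: 32.47
tool_pos: [579.3, 93.4, 171.4]
tool_rot: [0.656, 3.07, 0.001]
ft_force: [0.5, 0.5, -0.2]
gripper_width: 0.726
finger_force: 0.0
time_s: 33.13
tool_pos: [463.4, 276.5, 188.4]
tool_rot: [0.653, 3.072, -0.001]
ft_force: [1.0, 0.1, -0.0]
gripper_width: 1.001
finger_force: 0.0
red [array([359.3, 160.6]), array([386.9, 188.8])] tri [ 585. -110.   74.] plane [ 584. -109.   79.]
green [array([321.9, 160. ]), array([352. , 180.5])] tri [586.  -5.  74.] plane [585.  -5.  79.]
blue [array([286.2, 161.7]), array([319.9, 173.6])] tri [581.  94.  75.] plane [579.  94.  79.]
cup [array([320.7, 126.5]), array([368., 159.])] tri [673.  -2. 107.] plane [670.  -1. 114.]
timer [array([386.4, 149.1]), array([399.7, 178.7])] tri [ 594. -162.  116.] plane [ 629. -192.   40.]
```

View pics/f.png

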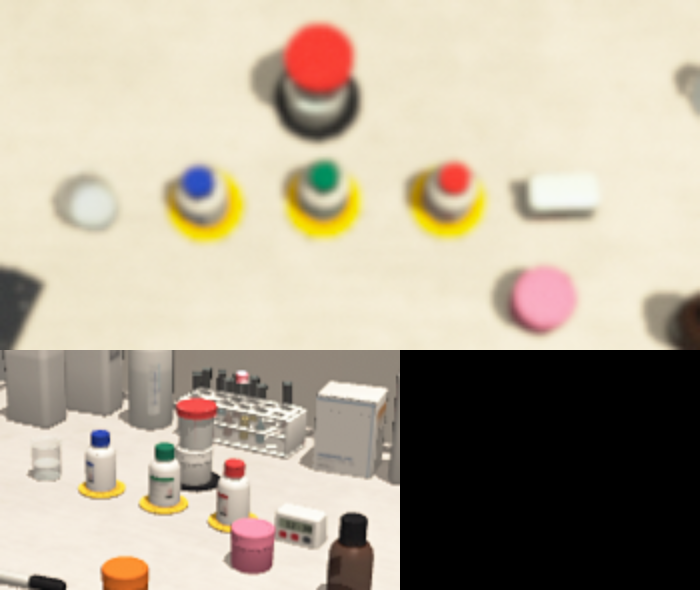

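Everything stands upright and centred: blue (199,183), green (323,177) and red (454,179) on their coasters, with the cup on the tub at (319,58). All four are within about 3 mm. The timer (563,193) hasn't moved and the gripper is clear.

```bash
python3 -c "
from station import env
print(env.finish_job())"
```

```text
the job is handed in; nothing more can be done
None
```

The pH calibration row is set out as asked and handed in: in the last camera check all five items stood upright and the bottles and cup were within about 3 mm of their targets, the timer looked unmoved, and the hand-in returned no verdict.

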